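# Power up the measuring machine at the bench switch panel

## Task

Switch on the vision measuring machine at the bench power unit with light fingertip taps: first the red rocker (main supply), then the blue one (motion controller), and only then the yellow one (axis drives), each tapped on its raised end with the white dot until it clicks over and stays on. The black rocker feeds the computer and is already on: leave it on. Do not pick up or shift the things lying around the unit, and finish with the hand clear.

Things in the scene. Friction and masses are not known exactly. Their poses are not given: they have to be found in the camera images.
- panel: bench power unit, fixed to the bench: an aluminium profile 94 mm deep (x) x 362 mm long (y) x 50 mm high with black end caps. In its top sit four 55 x 46 mm switch inserts with grey frames in one row along its y axis, at y = -84, -28, +28 and +84 mm (which colour sits where changes from start to start), and a white flush socket at each end of the row (y = -140 and +140 mm). Origin: centre of its underside, on the bench; x points away from the robot's side, z up.
- rocker_red (a joint): angle of the red rocker (main supply, starts off): 0 = off, 0.32 rad = on. The paddle, 44 mm long (panel's x) x 32 mm wide, is a shallow V hinged at mid-length: the half that is down lies level, the other half rises at 0.32 rad (outer edge 7 mm higher). The on half is the one at the panel's +x side (away from the robot) and bears a white dot. A spring snaps the rocker over to whichever side of 0.16 rad it is on; it takes 2 to 3 N on the raised half to tip it.
- red_on_end (a point): point on the top face of the red rocker's on half, on its centre line 14 mm out from the rocker's hinge (paddle edge at 22 mm); it moves with the rocker: 62 mm above the bench when off, 57.5 mm when on, where the half lies level, 3.5 mm above the grey frame around it. Leant on further than that with more than about 6 N, the whole paddle sinks into a rubber mount, 2.5 N more per mm, at most 3 mm.
- rocker_blue (a joint): angle of the blue rocker (motion controller, starts off): 0 = off, 0.32 rad = on. The paddle, 44 mm long (panel's x) x 32 mm wide, is a shallow V hinged at mid-length: the half that is down lies level, the other half rises at 0.32 rad (outer edge 7 mm higher). The on half is the one at the panel's +x side (away from the robot) and bears a white dot. A spring snaps the rocker over to whichever side of 0.16 rad it is on; it takes 2 to 3 N on the raised half to tip it.
- blue_on_end (a point): point on the top face of the blue rocker's on half, on its centre line 14 mm out from the rocker's hinge (paddle edge at 22 mm); it moves with the rocker: 62 mm above the bench when off, 57.5 mm when on, where the half lies level, 3.5 mm above the grey frame around it. Leant on further than that with more than about 6 N, the whole paddle sinks into a rubber mount, 2.5 N more per mm, at most 3 mm.
- rocker_yellow (a joint): angle of the yellow rocker (axis drives, starts off): 0 = off, 0.32 rad = on. The paddle, 44 mm long (panel's x) x 32 mm wide, is a shallow V hinged at mid-length: the half that is down lies level, the other half rises at 0.32 rad (outer edge 7 mm higher). The on half is the one at the panel's +x side (away from the robot) and bears a white dot. A spring snaps the rocker over to whichever side of 0.16 rad it is on; it takes 2 to 3 N on the raised half to tip it.
- yellow_on_end (a point): point on the top face of the yellow rocker's on half, on its centre line 14 mm out from the rocker's hinge (paddle edge at 22 mm); it moves with the rocker: 62 mm above the bench when off, 57.5 mm when on, where the half lies level, 3.5 mm above the grey frame around it. Leant on further than that with more than about 6 N, the whole paddle sinks into a rubber mount, 2.5 N more per mm, at most 3 mm.
- rocker_black (a joint): angle of the black rocker (computer, starts on and must stay on): 0 = off, 0.32 rad = on. The paddle, 44 mm long (panel's x) x 32 mm wide, is a shallow V hinged at mid-length: the half that is down lies level, the other half rises at 0.32 rad (outer edge 7 mm higher). The on half is the one at the panel's +x side (away from the robot) and bears a white dot. A spring snaps the rocker over to whichever side of 0.16 rad it is on; it takes 2 to 3 N on the raised half to tip it.
- black_on_end (a point): point on the top face of the black rocker's on half, on its centre line 14 mm out from the rocker's hinge (paddle edge at 22 mm); it moves with the rocker: 62 mm above the bench when off, 57.5 mm when on, where the half lies level, 3.5 mm above the grey frame around it. Leant on further than that with more than about 6 N, the whole paddle sinks into a rubber mount, 2.5 N more per mm, at most 3 mm.
- ring_gauge: loose steel setting ring, 60 mm outside, 35 mm bore, 18 mm high, on the robot's side of the unit; origin at the centre of its underside. To be left alone.
- mouse: loose black computer mouse, 104 x 60 x 34 mm, on the robot's side of the unit; origin at the centre of its underside. To be left alone.
- cleaner: loose white lens-cleaner bottle with blue cap, 44 mm across, 105 mm high, on the far side of the unit; origin at the centre of its underside. To be left alone.
- stage_clamp: loose orange stage clamp, 64 x 18 x 24 mm, on the far side of the unit; origin at the centre of its underside. To be left alone.

How it is judged:
By the outcome, as a careful person would: the job done as asked, in the order asked, and still so for the second after the job is handed in, with the robot touching nothing.
It also fails if it takes over 38 s, if anything falls off the work surface, if the arm or the gripper's body presses on something with over 40 N, if the wrist force passes 120 N, or if a joint passes its speed limit or range.

## Robot

A 7-joint arm with a two-finger parallel gripper is mounted at the origin on the work surface. World frame = base frame: x ahead of the robot, y to its left, z up, the work surface at z = 0. Lengths are in m, angles in rad, forces in N, time in s.
With the tool pointing down it reaches from about 0.425 to 0.95 m from the base axis. Payload 4.7 kg.
Tool frame: the origin (TCP) lies on the centre line of the jaws, within the pads' length; the fingertips stand robot.nose_length ahead of it and the grasp point (between the pads) lies 8 mm behind it (robot.nose_length is the distance from the TCP to the fingertips, in m); z points along the fingers, x is the direction in which the jaws open and shut, and the axes are right-handed (so a half turn about z gives the same grasp; the last joint's range is limited). The gripper opens to 85 mm and grips with 20 to 120 N. Pads are 22 mm wide; open, the fingers measure 114 mm over their backs; the gripper's body (76 mm by 85 mm) begins 54 mm behind the grasp point. The pads swing forward as they close: fully open they stand 13 mm farther back than shut.
Start: joints at [-1.369, 0.469, -0.049, 1.532, 0.024, 1.141, -0.082], TCP at [0.154, 0.657, 0.242] pointing down, gripper open.
Joint ranges: [-2.59, 2.59], [-0.33, 1.99], [-1.39, 1.29], [0.1, 2.45], [-1.04, 4.18], [0.21, 1.99], [-2.66, 2.66]. Speed limits (rad/s): [2.57, 2.57, 3.14, 3.14, 3.14, 3.14, 3.14].

## Interface

Orientations are given as [roll, pitch, yaw] about the fixed x, y, z axes, in that order (R = Rz(yaw) Ry(pitch) Rx(roll)).
In Python, from plant import robot gives the robot as it stands. Calls block until the motion is done:
- robot.goto(position, orientation): joint-space move of the TCP to a pose.
- robot.move_straight(position, vel=0.15, attitude=None, contact_N=None): straight line of the TCP; attitude=None keeps the orientation; vel is the mean speed in m/s. With contact_N (N) it stops when the force on the tool has changed by that much, and returns True; else False.
- robot.move_joints(angles): joint-space move.
- robot.grip(opening, strength=None): opening from 0.0 (shut) to 1.0 (fully open); strength is the grip in N (None keeps the last); returns when the fingers have stopped.
- robot.sleep(seconds).
- robot.inverse_kinematics(position, orientation): joint angles nearest the present ones, or None.
- robot.sense(): the state.
- robot.grab_frame(name): name is "side" or "top"; returns a dict with "image" (400x640x3 uint8, red, green, blue), "range_z" (400x640 float32, m along the optical axis (not along the pixel's ray), 0 where there is no reading), "fx", "fy", "cx", "cy" (pixels), "dist_coeffs" ([k1, k2, p1, p2, k3] as OpenCV has them; the pictures are not rectified), "R" (3x3) and "t" (3): a world point X has camera coordinates R X + t. Camera axes: x right, y down, z forward; pixel columns grow to the right and rows downward; lengths in m; the calibration is good to about 2 mm. A picture is of the moment at which its call begins.
A pose or a line that the arm cannot do raises robot.IKError and nothing moves.
- robot.close_job(): hands the job in, once; it reports no verdict.
The state is a dict: "t": time; "joint_pos": joint angles; "joint_velocities": joint speeds; "effort": joint torques, N m; "tcp_pos": TCP position; "tcp_rot": TCP orientation; "wrist_force": force on the tool from outside, world axes, zero at the start; "torque": the same for the moment, N m; "opening": opening from 0.0 (shut) to 1.0 (fully open).
Only numpy, scipy, OpenCV 4.12 (cv2) and the standard library are available. Lean on these libraries where they do the work, as an engineer would, in place of code of your own. Each camera call takes 0.05 s, during which the arm holds its last target. There are 200 camera calls.

## Working session

There is one attempt and no reset: what is moved stays moved. The work goes in short steps, each a Python script; the robot and the scene stay as the last script left them, time stands still between calls to the robot, and variables do not carry over. Pictures are saved under pics/ and viewed, about 8 in all and at most 12, crops included, and the job is handed in when it is done.

```bash
mkdir -p pics; ls; python3 - <<'E'
from plant import robot
import cv2,pickle
for n in("top","side"):
    f=robot.grab_frame(n); pickle.dump(f,open(n+".pkl","wb"))
    cv2.imwrite(f"pics/{n}0.png",f["image"][:,:,::-1])
    print(n,f["fx"],f["cx"],f["cy"],f["dist_coeffs"],(-f["R"].T@f["t"]))
print(robot.nose_length,robot.sense())
E
```

```text
pics
top 404.021856135976 323.3325790123382 202.36203498025304 [-0.02169097  0.          0.          0.          0.        ] [0.50795601 0.03152506 0.7459753 ]
side 392.2772091179014 319.05713766182123 195.21173457239843 [-0.04919249  0.          0.          0.          0.        ] [0.33410833 0.45161866 0.47227009]
0.011 {'t': 0.1, 'joint_pos': array([-1.36892397,  0.46934976, -0.04858638,  1.53358627,  0.02410709,
        1.14101767, -0.08229888]), 'joint_velocities': array([ 1.07958371e-03, -1.68530468e-03,  9.89522465e-05, -1.55917912e-03,
       -7.67877526e-04,  1.46560609e-03, -5.83721054e-04]), 'effort': array([ 5.90373456e-04, -5.11515677e+01, -4.69472946e-02, -2.38389713e+01,
        1.07730881e-02,  4.37337236e-03, -1.43072174e-05]), 'tcp_pos': array([0.15426772, 0.65660446, 0.24136876]), 'tcp_rot': array([3.14151914e+00, 1.77370631e-03, 1.34004962e+00]), 'wrist_force': array([0.18797223, 0.20430396, 0.52828758]), 'torque': array([ 0.01692017,  0.0211268 , -0.03765128]), 'opening': 1.0043464261451547}
```

View pics/top0.png

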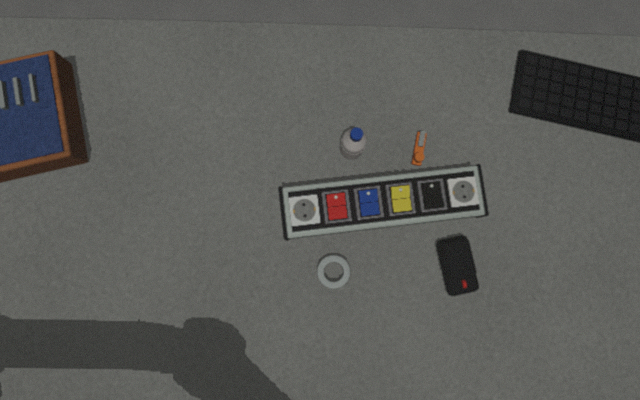

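View pics/side0.png

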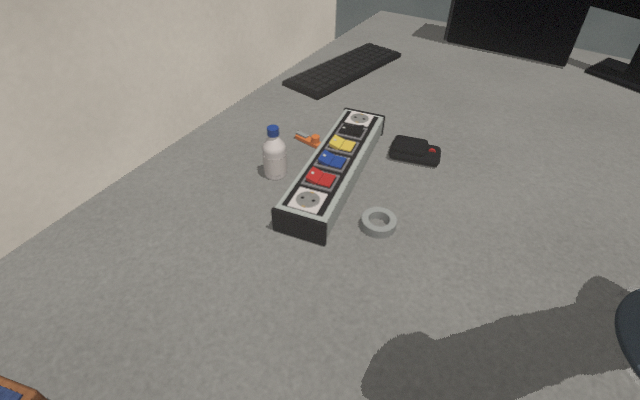

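The top view shows the panel from (283,165) to (487,239). From left to right the rockers are red (337,207), blue (369,203), yellow (401,199) and black (432,195), with the white dots on the upper side. The bottle is at (353,142) and the clamp at (419,147). The side view shows the same order. Next I'll measure the poses.

```bash
cat > vis.py <<'E'
import numpy as np,cv2
def cloud(f):
    h,w=f["range_z"].shape
    u,v=np.meshgrid(np.arange(w),np.arange(h))
    K=np.array([[f["fx"],0,f["cx"]],[0,f["fy"],f["cy"]],[0,0,1]])
    n=cv2.undistortPoints(np.stack([u,v],-1).reshape(-1,1,2).astype(float),K,np.array(f["dist_coeffs"])).reshape(h,w,2)
    z=f["range_z"][...,None]
    return (np.concatenate([n*z,z],-1)-f["t"])@f["R"]
def ray(f,P,z):  # intersect rays through P with plane z (removes depth noise)
    c=-f["R"].T@f["t"]; d=P-c
    return c+d*((z-c[2])/d[...,2])[...,None]
def masks(img):
    r,g,b=[img[...,i].astype(int) for i in range(3)]
    return dict(red=(r>90)&(g<70)&(b<80),blue=(b>80)&(r<70)&(b-r>50),yellow=(r>110)&(g>95)&(b<80))
E
python3 - <<'E'
import pickle,numpy as np,cv2
from vis import *
for n in("top","side"):
    f=pickle.load(open(n+".pkl","rb")); P=cloud(f); ok=f["range_z"]>0
    roi=ok&(P[...,0]>.4)&(P[...,0]<.75)&(P[...,1]>-.35)&(P[...,1]<.2)
    m=roi&(P[...,2]>.042)&(P[...,2]<.058)
    nl,lab,st,ce=cv2.connectedComponentsWithStats(m.astype(np.uint8)); k=1+st[1:,4].argmax()
    m=(lab==k); print(n,"bench z",np.median(P[roi&(P[...,2]<.02)][:,2]),"panel z",np.median(P[m][:,2]))
    q=ray(f,P[m],np.full(m.sum(),.05)); print("rect",cv2.minAreaRect((q[:,:2]*1000).astype(np.float32)))
    for c,mm in masks(f["image"]).items():
        mm=mm&roi&(P[...,2]>.035)
        nl,lab,st,ce=cv2.connectedComponentsWithStats(mm.astype(np.uint8)); k=1+st[1:,4].argmax(); mm=lab==k
        Q=ray(f,P[mm],np.full(mm.sum(),.058)); print(c,mm.sum(),ce[k].round(1),P[mm].mean(0).round(4),np.ptp(P[mm],0).round(3),"ray",Q.mean(0).round(4))
    hi=roi&(P[...,2]>.075); print("bottle",P[hi].mean(0).round(3) if hi.any() else None,P[hi].max(0).round(3))
E
```

```text
top bench z 0.0011832499046390975 panel z 0.05224467159892346
rect ((592.7081298828125, -91.26199340820312), (93.25160217285156, 360.50579833984375), 7.703609943389893)
red 483 [336.3 205.8] [ 0.5814 -0.0082  0.0598] [0.048 0.037 0.017] ray [ 0.5817 -0.0084  0.058 ]
blue 428 [368.8 202.4] [ 0.5885 -0.0639  0.0603] [0.045 0.036 0.016] ray [ 0.5888 -0.0642  0.058 ]
yellow 446 [401.  198.4] [ 0.5964 -0.1196  0.0603] [0.045 0.037 0.015] ray [ 0.5967 -0.1201  0.058 ]
bottle [ 0.693 -0.036  0.093] [ 0.711 -0.021  0.108]
side bench z 0.0003093537413712879 panel z 0.05108946506689123
rect ((590.4893798828125, -86.84457397460938), (94.75066375732422, 367.45355224609375), 7.891785621643066)
red 95 [320.8 181.8] [0.5754 0.0018 0.0571] [0.045 0.033 0.01 ] ray [0.5749 0.0028 0.058 ]
blue 231 [332.1 159.8] [ 0.5873 -0.0613  0.059 ] [0.045 0.034 0.014] ray [ 0.588  -0.0625  0.058 ]
yellow 35 [337.6 147.8] [ 0.5982 -0.1038  0.0561] [0.045 0.01  0.01 ] ray [ 0.5971 -0.1013  0.058 ]
bottle [ 0.692 -0.032  0.091] [ 0.708 -0.021  0.107]
```

Panel centre is (0.5927, -0.0913) with yaw 7.7°. The rect is 93 x 360 mm, and the red, blue and yellow centroids fall on slots +84, +28 and -28 within 1 mm. First I'll tap red, then check it.

```bash
cat > tap.py <<'E'
import numpy as np,pickle,cv2
from plant import robot
yaw=np.deg2rad(7.7); C=np.array([.5927,-.0913])
R=np.array([[np.cos(yaw),-np.sin(yaw)],[np.sin(yaw),np.cos(yaw)]])
ATT=[np.pi,0,yaw+np.pi/2]
def pt(y,tipz,x=.0145): return [*(C+R@[x,y]),tipz+robot.nose_length]
def tap(y):
    robot.move_straight(pt(y,.072),vel=.1); robot.sleep(.2)
    w0=robot.sense()["wrist_force"]
    hit=robot.move_straight(pt(y,.0575),vel=.02,contact_N=5)
    s=robot.sense(); print("hit",hit,"tip z",round(s["tcp_pos"][2]-robot.nose_length,4),"dF",(s["wrist_force"]-w0).round(2),"t",s["t"])
    robot.move_straight(pt(y,.085),vel=.1)
def snap(name,tag):
    f=robot.grab_frame(name); im=f["image"][:,:,::-1]
    im=im[95:245,255:395] if name=="side" else im[155:245,275:495]
    cv2.imwrite(f"pics/{tag}.png",cv2.resize(im,None,fx=3.5,fy=3.5,interpolation=cv2.INTER_CUBIC)); pickle.dump(f,open(tag+".pkl","wb"))
E
python3 - <<'E'
from tap import *
robot.grip(0.0)
robot.goto(pt(.084,.16),ATT)
print(robot.sense()["joint_pos"].round(2),robot.sense()["t"],robot.sense()["opening"])
tap(.084); 
robot.move_straight(pt(.03,.11),vel=.15)
snap("side","s1")
E
```

```text
[-0.4   0.43  0.45  1.82 -0.23  0.93  1.86] 3.6833 -0.001242803980980621
hit True tip z 0.0575 dF [-0.47  0.45  6.3 ] t 5.6583
```

View pics/s1.png

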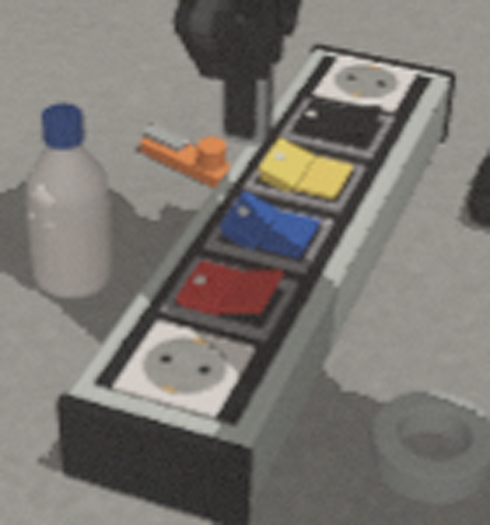

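The crop shows the red rocker at (230,290) with its dot half level and its near half raised, so it is on. Blue and yellow still have the dot half up. Next is blue, with yellow to follow only if the blue stop height shows it went over.

```bash
python3 - <<'E'
from tap import *
tap(.028)
robot.move_straight(pt(-.028,.11),vel=.15)
snap("side","s2")
E
```

```text
hit True tip z 0.0576 dF [-1.49  0.15  5.16] t 8.1667
```

View pics/s2.png

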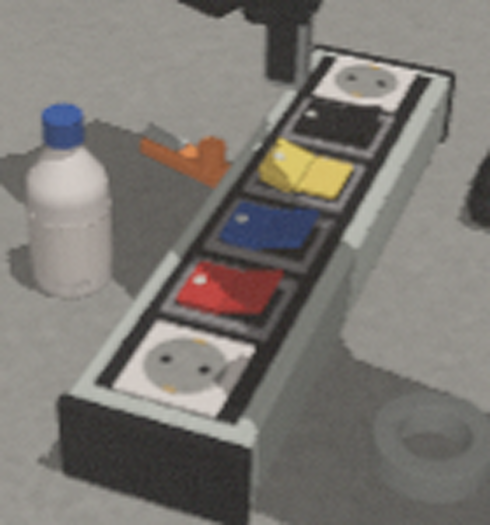

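Blue at (268,228) is now level on its dot half, red is still on, and yellow is still off. Next is yellow, then I'll retreat toward the robot's start pose.

```bash
python3 - <<'E'
from tap import *
tap(-.028)
robot.move_straight(pt(-.028,.2),vel=.15)
robot.move_joints([-1.369, 0.469, -0.049, 1.532, 0.024, 1.141, -0.082])
snap("side","s3"); snap("top","t3"); print(robot.sense()["t"],robot.sense()["wrist_force"])
a=pickle.load(open("top.pkl","rb"))["range_z"];b=pickle.load(open("t3.pkl","rb"))["range_z"]
for n,(u,v) in dict(ring=(334,271),mouse=(457,265),bottle=(353,142),clamp=(419,147)).items():
    s=np.s_[v-35:v+35,u-22:u+22]; print(n,(np.abs(a[s]-b[s])>.008).sum())
cv2.imwrite("pics/f3.png",np.vstack([cv2.resize(cv2.imread("pics/s3.png"),(490,525))[:330],cv2.resize(cv2.imread("pics/t3.png"),(490,200))]))
E
```

```text
hit True tip z 0.0576 dF [-0.08  0.5   5.43] t 10.6833
15.2833 [-0.40006635  0.01747675 -0.30239318]
ring 33
mouse 29
bottle 32
clamp 21
```

View pics/f3.png

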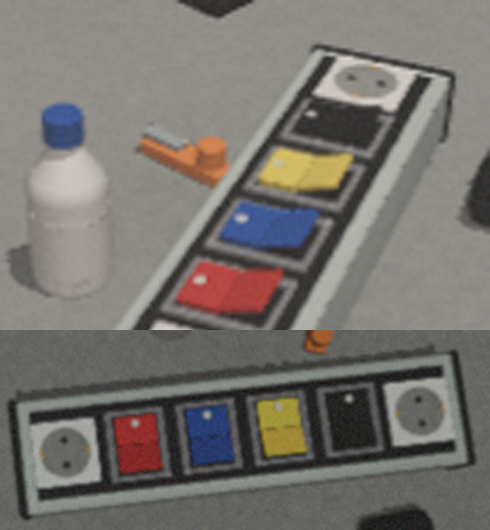

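All four rockers now have the dot half level, at (230,290), (268,228), (305,170) and (335,125) in the side crop. The loose things look unmoved, with only scattered depth-noise pixels around them, so I'll hand in.

```bash
python3 -c "
from plant import robot
robot.close_job()"
```

```text
the job is handed in; nothing more can be done
```

I tapped red, then blue, then yellow with the shut fingertips. All three clicked over and stayed on, and the job was handed in at about 15 s.

- **Taps:** each one stopped at a tip height of 57.5–57.6 mm, which is the level "on" height, with 5–6 N on the tool. I checked red in a picture before tapping blue, and blue before tapping yellow.
- **Final pictures:** all four rockers, including black, show the white-dot half level.
- **Loose things:** the ring gauge, mouse, bottle and clamp look unmoved. Comparing depth before and after showed only 21–33 scattered pixels changed around each, which I took as noise.
- **Hand:** it is back at the start pose, clear of everything.

No check failed. The one disagreement was in the camera measurements. The side camera put the panel centre about 4–5 mm off along y from the top camera. I used the top camera's value because its rocker positions matched the panel layout within 1 mm.

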